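# Check the dust filter of the bench cooler

## Robot

A 6-joint arm with a two-finger parallel gripper is mounted at the origin on a cart in front of the work surface, level with it; the furniture and walls round the work are solid. World frame = base frame: x ahead of the robot, y to its left, z up, the work surface at z = 0. Lengths are in mm, angles in degrees, forces in N, time in s.
With the tool pointing down it reaches from about 350 to 850 mm from the base axis. Payload 8.1 kg.
Tool frame: the origin (TCP) lies midway between the tips of the shut fingers; the grasp point (between the pads) lies 19 mm behind it; z points along the fingers, y is the line along which they close (so a half turn about z gives the same grasp; the last joint's range is limited). The gripper opens to 85 mm and grips with 20 to 120 N. Pads are 22 mm wide; open, the fingers measure 114 mm over their backs; the gripper's body (76 mm by 85 mm) begins 54 mm behind the grasp point. The pads swing forward as they close: fully open they stand 13 mm farther back than shut.
Start: joints at [62.773, 7.471, 85.268, -0, 87.261, -4.893], TCP at [227.981, 555.004, 231.292] pointing down, gripper open.
Joint ranges: [-169.43, 169.43], [-51.17, 129.36], [1.28, 143.12], [-76.62, 256.62], [0, 156.53], [-152.29, 152.29]. Speed limits (degrees/s): [136.94, 136.94, 159.86, 180, 180, 180].

## Interface

Orientations are given as [roll, pitch, yaw] about the fixed x, y, z axes, in that order (R = Rz(yaw) Ry(pitch) Rx(roll)).
In Python, from bench import r gives the robot as it stands. The module is installed in compiled form; this text tells all that it offers.
- The arm moves only by the tool jog_arm, never from a script. Its argument "rows" is a list of rows, each a list of 2 entries, a list of its own where there are three numbers: the shift along the tool's x, y, z in mm, then the turn, a rotation vector about the tool's x, y, z in rad. A call has 1 to 10 rows; each row is the pose to reach, as a shift and turn from the pose commanded when the call began, along the tool's axes at that moment; what a row does not reach only later rows make up. A row lasts 1/10 s, in which the tool goes at most 50 mm and 8.59 degrees, less where a joint would pass 70% of its speed; a pose out of reach is approached as far as the arm can. A call with a gripper value outside its range is refused whole. "grip" is the finger opening in mm, from 0 to 85.4, set as the call begins (left out, the last holds). The fingers move at their own pace and stop on an object; "force" is the grip in N (left out, the last holds). Time passes only in rows, so rows that repeat a pose let the fingers close. It gives the time, the measured TCP pose, the force, the opening and the grip force at its end, in the units of the state.
- r.sense(): the state, without advancing time (a new reading comes with each control period).
- r.snapshot(name): name is "side" or "top" or "wrist"; returns (picture, depth): 480x640x3 uint8, blue, green, red; 480x640 float32, mm along the optical axis (not along the pixel's ray), 0 where there is no reading.
- r.camera_params(name): a dict with "fx", "fy", "cx", "cy" (pixels), "dist_coeffs" ([k1, k2, p1, p2, k3] as OpenCV has them; the pictures are not rectified), "pose" (4x4, takes a point from camera to world coordinates); the wrist camera has in their place "tool_from_camera" (4x4, takes a point from camera to tool coordinates, whose origin is the TCP and whose axes are the flange's). Camera axes: x right, y down, z forward; pixel columns grow to the right and rows downward; lengths in mm; the calibration is good to about 2 mm. A picture is of the moment at which its call begins: read the wrist's pose just before it. camera_params takes no time and is no camera call.
- r.hand_in(): hands the job in; it is judged then, once.
The state is a dict: "time": time; "joint_pos": joint angles; "qd": joint speeds; "joint_efforts": joint torques, N m; "tool_pos": TCP position; "tcp_rot": TCP orientation; "ft_force": force on the tool from outside, world axes, zero at the start; "wrist_torque": the same for the moment, N m; "finger_gap": finger opening in mm; "grip_force": force on a finger pad.
Only numpy, scipy, OpenCV 4.12 (cv2) and the standard library are available. Lean on these libraries where they do the work, as an engineer would, in place of code of your own. Each camera call takes 0.05 s, during which the arm holds its last target. There are 200 camera calls.

## Task

The cooler's air filter is due for a look. First push the reservoir's filler plug on top fully home, so that no dust can fall into the water; then swing the cover flap up by its pull until it stands fully upright and leave it so, draw the filter plate straight up out of its guides and hold it up well clear above the cooler, upright and still, with its broad mesh side facing squarely towards the front edge of the bench (where you stand). Finish while still holding the filter in the gripper, with the flap left open and the plug still home, keep the filter upright all the way, and leave the vial, note pad and timer where they are.

Things in the scene. Friction and masses are not known exactly. Their poses are not given: they have to be found in the camera images.
- chiller: White bench cooler, a fixed box 200 mm deep (x) x 250 wide (y), flat deck 110 mm above the bench. Origin: centre of its underside; x from its louvred front to its back, y to the left seen from the front. Filter bay under the flap, open inside from x -94 to -5, y -12 to +72 mm, floor at z 30. Filler plug at x -45, y -80 mm.
- plug (a joint): Height in m by which the round black filler plug stands proud of its seat: 0 = fully home, at most 0.010. It starts 5 to 8 mm proud; it slides down against about 6 N of O-ring friction and stays where it is pushed.
- plug_top (a point): Centre of the plug's flat top (about 30 mm across), 135 mm above the bench when the plug is home.
- flap (a joint): Opening angle in rad of the cover flap, a white plate 98 (x) x 106 mm (y), 4.5 mm thick, hinged along its left edge: 0 = flat shut on the deck, 1.57 = upright, 1.92 = stop, leaning left. It starts shut or up to 0.1 ajar. The hinge is stiff (about 0.13 N m) and stays wherever it is left.
- flap_hinge (a point): Middle of the flap's hinge axis, which runs along the cooler's x; at x -49.5, y 92, z 113.5 mm in the cooler's frame. Opening lifts the flap's right edge and swings it over to the left (+y).
- flap_handle (a point): Middle of the bar of the flap's U-shaped steel pull near its right edge; moves with the flap. Round bar 10 mm thick, 58 mm free between its legs, along the cooler's x, 30 mm above the flap's upper face (25 mm free below it); 96 mm from the hinge axis along the flap, 101 mm in a straight line, 12 mm from the free edge.
- filter: Dust filter, upright plate with black frame and wire mesh, hidden under the shut flap: 80 mm wide (y), 10 thick (x, normal of the broad side), 74 high with its tab, 0.1 kg. Origin: centre of its bottom edge; starts at x -55, y 30, z 30 mm in the cooler's frame, axes parallel. Its side edges stand in vertical channels 13 mm wide; between these the bay is open, 34 mm free in front of the plate.
- filter_tab (a point): Centre of the pull tab on the filter's top edge: 36 mm wide (y), 10 mm thick (x), 14 mm high above the frame; the point is 66 mm above the filter's bottom edge and 8 mm below the tab's top. With the filter in place the tab's top is 6 mm below the deck.
- bench (a point): A point on the bench top, for its axes only: x runs level and straight across the bench, at right angles to its front edge and away from the robot (world x); y runs along the edge.
- vial: Brown vial, 42 mm across, 70 mm high, standing left of the cooler; origin at its foot. Leave it.
- pad: Small note pad, 77 x 77 x 18 mm, right of the cooler; origin under its centre. Leave it.
- clock: Small white bench timer, 62 x 62 x 18 mm, right of the cooler behind the note pad; origin under its centre. Leave it.

How it is judged:
By the outcome, as a careful person would: the job done as asked, in the order asked, and still so for the second after the job is handed in, while the arm keeps its last pose, push and grip.
It also fails if it takes over 58 s, if anything falls off the work surface, if the arm or the gripper's body presses on something with over 40 N, if the wrist force passes 120 N, or if a joint passes its speed limit or range.

## Working session

There is one attempt and no reset: what is moved stays moved. The work goes in short steps, Python scripts to look and compute and a tool call to move; the robot and the scene stay as the last step left them, time stands still between calls to the robot, and variables do not carry over. Pictures are saved under pics/ and viewed, at most 10 in all, crops included, and the job is handed in when it is done.

Besides the shell and the picture viewer there is one more tool, called by a JSON object that holds its "name" and its "arguments", one argument or row to a line. jog_arm: Moves the arm, as the interface text tells. Its arguments: {"type":"object","properties":{"rows":{"type":"array"},"grip":{"type":"number"},"force":{"type":"number"}},"required":["rows"]}

```bash
mkdir -p pics
python3 - <<'E'
from bench import r
import cv2,numpy as np
s=r.sense(); print({k:np.round(v,2).tolist() for k,v in s.items()})
for n in("top","side"):
    p,d=r.snapshot(n); cv2.imwrite(f"pics/{n}0.png",p); np.savez(f"{n}0.npz",p=p,d=d)
    c=r.camera_params(n); print(n,c["fx"],c["cx"],c["cy"],c["dist_coeffs"],np.round(c["pose"],3).tolist())
c=r.camera_params("wrist");print({k:np.round(v,3).tolist() for k,v in c.items()})
E
```

```text
{'time': 0.0, 'joint_pos': [62.77, 7.51, 85.33, 0.0, 87.26, -4.89], 'qd': [0.08, -0.03, -0.08, 0.0, 0.1, -0.0], 'joint_efforts': [-0.0, -56.94, -50.05, -0.0, 0.02, 0.0], 'tool_pos': [227.71, 554.51, 230.25], 'tcp_rot': [-179.89, -0.01, 157.67], 'ft_force': [-0.76, -0.09, -0.25], 'wrist_torque': [-0.01, 0.01, -0.0], 'grip_force': 0.0, 'finger_gap': 85.28}
top 470.4027401527345 314.85386839166586 243.01750719957383 [-0.02920843  0.          0.          0.          0.        ] [[0.025, -0.996, 0.089, 460.997], [-1.0, -0.024, 0.013, -126.392], [-0.011, -0.089, -0.996, 963.84], [0.0, 0.0, 0.0, 1.0]]
side 441.5084152881106 325.3430043420917 234.46606404789125 [0.00730051 0.         0.         0.         0.        ] [[0.881, -0.206, 0.425, 180.255], [-0.472, -0.34, 0.813, -861.368], [-0.023, -0.917, -0.397, 488.727], [0.0, 0.0, 0.0, 1.0]]
{'fx': 402.125, 'fy': 402.125, 'cx': 315.784, 'cy': 240.558, 'dist_coeffs': [0.005, 0.0, 0.0, 0.0, 0.0], 'tool_from_camera': [[-0.001, -0.948, -0.317, 79.727], [1.0, -0.001, -0.0, 0.34], [0.0, -0.317, 0.948, -142.41], [0.0, 0.0, 0.0, 1.0]]}
```

View pics/top0.png

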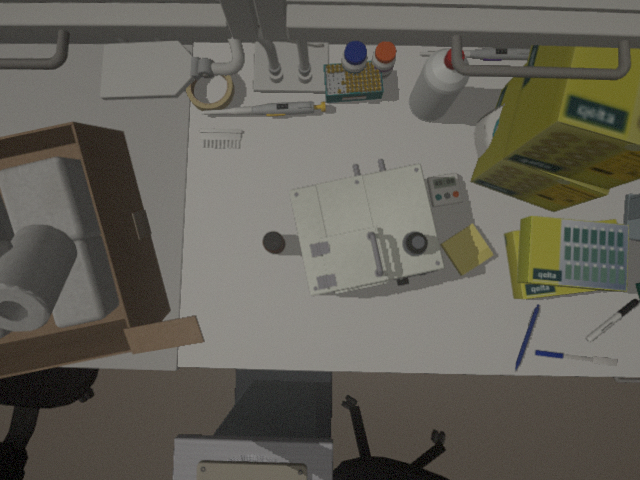

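View pics/side0.png

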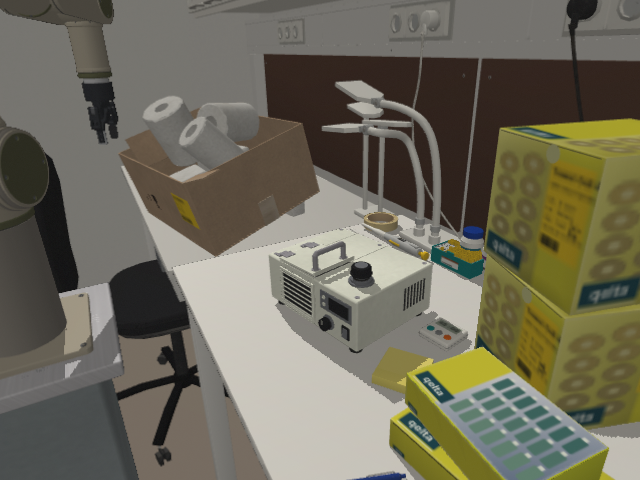

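Top view: the cooler deck has corners near (290,188), (420,165), (442,268) and (312,294). The plug is at (416,243), the pull bar at about (376,255), the vial at (274,242) and the pad at (468,248). The side view shows the plug at (361,270) and the pull at (330,255).

```bash
cat > h.py <<'E'
from bench import r
import cv2,numpy as np
from scipy.spatial.transform import Rotation as R
def cam(n,s=None):
    c=r.camera_params(n); K=np.array([[c["fx"],0,c["cx"]],[0,c["fy"],c["cy"]],[0,0,1]]); D=np.array(c["dist_coeffs"])
    if n=="wrist":
        T=np.eye(4);T[:3,:3]=R.from_euler("xyz",s["tcp_rot"],degrees=True).as_matrix();T[:3,3]=s["tool_pos"]
        return K,D,T@np.array(c["tool_from_camera"])
    return K,D,np.array(c["pose"])
def cloud(n,d,s=None):
    K,D,T=cam(n,s); v,u=np.mgrid[0:480,0:640]
    q=cv2.undistortPoints(np.stack([u,v],-1).reshape(-1,1,2).astype(float),K,D).reshape(480,640,2)
    P=np.dstack([q,np.ones((480,640))])*d[...,None]
    W=P@T[:3,:3].T+T[:3,3]; W[d<=0]=np.nan; return W
def onplane(n,uv,z,s=None):
    K,D,T=cam(n,s); q=cv2.undistortPoints(np.array(uv,float).reshape(-1,1,2),K,D).reshape(-1,2)
    d=np.c_[q,np.ones(len(q))]@T[:3,:3].T
    return T[:3,3]+d*((z-T[2,3])/d[:,2])[:,None]
E
python3 - <<'E'
from h import *
z=np.load("top0.npz");W=cloud("top",z["d"]);p=z["p"]
X=W[...,:];Z=W[...,2]
print("bench z",np.nanmedian(Z[300:340,220:280]))
m=((Z>90)&(Z<126)).astype(np.uint8);m[:150]=0;m[310:]=0;m[:,:280]=0;m[:,450:]=0
m=cv2.morphologyEx(m,cv2.MORPH_CLOSE,np.ones((25,25)))
c=max(cv2.findContours(m,0,2)[0],key=cv2.contourArea)
deck=np.nanmedian(Z[(m>0)]);print("deck z",deck)
P=onplane("top",c.reshape(-1,2),110)[:,:2]
rc=cv2.minAreaRect(P.astype(np.float32));print(rc)
print(np.round(cv2.boxPoints(rc),1).tolist())
# tall things over the deck
for lo,hi in((126,134),(134,150),(131,160)):
    k=((Z>lo)&(Z<hi)&(m>0)).astype(np.uint8)
    n,l,st,ce=cv2.connectedComponentsWithStats(k)
    for i in range(1,n):
        if st[i,4]>15: print(lo,hi,st[i].tolist(),np.round(np.nanmedian(W[l==i],0),1),np.round(np.nanpercentile(Z[l==i],[5,95]),1),cv2.minAreaRect(W[l==i][:,:2].astype(np.float32)))
E
```

```text
bench z 0.06579634372019427
deck z 110.2685785505364
((564.3577880859375, -207.7769775390625), (202.24404907226562, 249.4755401611328), 13.12472915649414)
[[437.6000061035156, -109.30000305175781], [494.20001220703125, -352.20001220703125], [691.2000122070312, -306.29998779296875], [634.5, -63.29999923706055]]
126 134 [406, 233, 13, 21, 58] [ 534.1 -282.8  128.6] [126.9 132.6] ((537.9285278320312, -285.9679870605469), (37.14601135253906, 17.855262756347656), 14.55881118774414)
134 150 [369, 232, 6, 10, 23] [ 551.9 -213.   148.7] [143.8 149.7] ((548.3746337890625, -212.8631134033203), (8.478693962097168, 15.834685325622559), 74.67650604248047)
134 150 [407, 233, 21, 20, 298] [ 540.2 -294.9  140.6] [137.  143.1] ((540.163818359375, -295.626708984375), (35.07816696166992, 33.310691833496094), 75.55769348144531)
134 150 [373, 252, 5, 13, 18] [ 509.4 -220.5  149.1] [147.8 149.9] ((510.34326171875, -220.3210906982422), (21.386140823364258, 3.5358259677886963), 12.202374458312988)
134 150 [377, 268, 6, 7, 25] [ 486.3 -229.4  148.2] [143.1 149.8] ((487.6091003417969, -228.82058715820312), (10.201297760009766, 9.023481369018555), 8.98324203491211)
131 160 [368, 232, 15, 43, 251] [ 518.8 -221.6  151. ] [145.3 153.9] ((519.05712890625, -221.6020965576172), (75.05661010742188, 10.030755996704102), 13.107664108276367)
131 160 [407, 233, 21, 20, 306] [ 540.2 -294.7  140.5] [135.8 143.1] ((540.232177734375, -295.71063232421875), (35.09349822998047, 33.618717193603516), 74.26807403564453)
```

```bash
cat >> h.py <<'E'
def to(pos,yaw,tilt=None):
    s=r.sense();A=R.from_euler("xyz",s["tcp_rot"],degrees=True);B=R.from_euler("xyz",[180,0,yaw],degrees=True)
    if tilt is not None: B=tilt*B
    print("at",np.round(s["tool_pos"],1),np.round(s["tcp_rot"],1),"shift",np.round(A.inv().apply(np.array(pos)-s["tool_pos"]),1),"rotv",np.round((A.inv()*B).as_rotvec(),3))
E
python3 - <<'E'
from h import *
z=np.load("top0.npz");W=cloud("top",z["d"])
for y0 in range(-100,700,100):
    m=(W[...,1]>y0)&(W[...,1]<y0+100)&(W[...,0]>150)&(W[...,0]<700)
    for a,b in((150,300),(300,450),(450,700)):
        k=m&(W[...,0]>a)&(W[...,0]<b)
        if k.sum()>5: print(y0,a,np.round(np.nanpercentile(W[k][:,2],[50,99]),0))
to([228,555,420],157.7); to([540,-296,420],13.1)
E
```

```text
-100 150 [-1.  4.]
-100 300 [-0.  4.]
-100 450 [110. 666.]
0 150 [-1.  3.]
0 300 [  1. 244.]
0 450 [  4. 637.]
100 150 [-10.   4.]
100 300 [ 83. 230.]
100 450 [ -0. 637.]
200 150 [-12.  -8.]
200 300 [132. 312.]
200 450 [157. 297.]
300 150 [-12. 196.]
300 300 [119. 318.]
300 450 [184. 312.]
400 150 [-342.  -11.]
400 300 [ 39. 166.]
400 450 [136. 203.]
500 150 [-334. -327.]
500 300 [-3. 36.]
500 450 [75. 88.]
600 150 [-334. -328.]
at [227.8 554.6 230.3] [-179.9   -0.   157.7] shift [  -0.     0.2 -189.7] rotv [-0.002 -0.    -0.001]
at [227.8 554.6 230.3] [-179.9   -0.   157.7] shift [-612.  -668.4 -188.6] rotv [-1.000e-03  2.000e-03  2.523e+00]
```

Run:
```python
from h import *
z=np.load("top0.npz");W=cloud("top",z["d"])
k=(W[...,2]>400)
print(np.nanpercentile(W[k],[0.5,5,50,99],axis=0).round())
k=(W[...,2]>330)&(W[...,0]<650);print(k.sum(),np.nanpercentile(W[k],[1,50,99],axis=0).round())
to([430,50,390],80)
```

```text
[[ 620. -358.  618.]
 [ 623. -343.  621.]
 [ 652. -152.  635.]
 [ 675.  117.  662.]]
10397 [[ 620. -541.  352.]
 [ 649. -132.  629.]
 [ 650.  119.  666.]]
at [227.8 554.6 230.3] [-179.9   -0.   157.7] shift [-378.8 -390.1 -159.1] rotv [-1.000e-03  1.000e-03  1.356e+00]
```

{"name": "jog_arm", "arguments": {
  "rows": [
    [[0,0,-50],[0,0,0]],
    [[0,0,-100],[0,0,0]],
    [[0,0,-160],[0,0,0]],
    [[0,0,-160],[0,0,0]]
  ],
  "grip": 0
}}

```text
time: 0.5
tool_pos: [228.6, 556.3, 399.1]
tcp_rot: [179.4, 0.1, 157.7]
ft_force: [-0.0, 1.0, 1.1]
finger_gap: 28.0
grip_force: 0.0
```

{"name": "jog_arm", "arguments": {
  "rows": [
    [[-34,-35,0],[0,0,0.135]],
    [[-68,-70,0],[0,0,0.27]],
    [[-102,-105,0],[0,0,0.405]],
    [[-136,-140,0],[0,0,0.54]],
    [[-170,-175,0],[0,0,0.675]],
    [[-204,-210,0],[0,0,0.81]],
    [[-238,-245,0],[0,0,0.945]],
    [[-272,-280,0],[0,0,1.08]],
    [[-306,-315,0],[0,0,1.215]],
    [[-340,-350,0],[0,0,1.35]]
  ]
}}

```text
time: 1.5
tool_pos: [409.6, 100.1, 390.8]
tcp_rot: [-180.0, -0.0, 80.0]
ft_force: [0.3, 0.8, -0.7]
finger_gap: 0.2
grip_force: 0.0
```

Run:
```python
from h import *
to([540,-295.7,220],13.1)
```

```text
at [409.6 100.1 390.8] [-180.   -0.   80.] shift [-367.2  197.1  170.7] rotv [-0.     0.     1.168]
```

{"name": "jog_arm", "arguments": {
  "rows": [
    [[-37,20,17],[0,0,0.117]],
    [[-74,40,34],[0,0,0.234]],
    [[-110,59,51],[0,0,0.35]],
    [[-147,79,68],[0,0,0.467]],
    [[-184,99,85],[0,0,0.584]],
    [[-220,118,102],[0,0,0.7]],
    [[-257,138,120],[0,0,0.818]],
    [[-294,158,137],[0,0,0.934]],
    [[-330,177,154],[0,0,1.05]],
    [[-367,197,171],[0,0,1.168]]
  ]
}}

```text
time: 2.5
tool_pos: [541.8, -294.3, 218.6]
tcp_rot: [-179.9, 0.0, 13.1]
ft_force: [0.8, -0.2, 1.3]
finger_gap: -0.3
grip_force: 0.0
```

{"name": "jog_arm", "arguments": {
  "rows": [
    [[0,0,0],[0,0,0]],
    [[0,0,0],[0,0,0]]
  ]
}}

```text
time: 2.7
tool_pos: [541.0, -293.1, 217.9]
tcp_rot: [-179.8, 0.2, 13.3]
ft_force: [0.1, 0.6, 0.4]
finger_gap: -0.1
grip_force: 0.0
```

Run:
```python
from h import *
to([540,-295.7,160],13.1)
s=r.sense();p,d=r.snapshot("wrist");cv2.imwrite("pics/w1.png",p);W=cloud("wrist",d,s)
Z=W[...,2];print(np.round(s["joint_pos"],1))
for lo,hi in((134,146),(143,160)):
    k=((Z>lo)&(Z<hi)).astype(np.uint8);n,l,st,ce=cv2.connectedComponentsWithStats(k)
    for i in range(1,n):
        if st[i,4]>200: print(lo,st[i].tolist(),np.round(np.nanpercentile(W[l==i],[2,50,98],axis=0),1).tolist(),cv2.minAreaRect(W[l==i][:,:2].astype(np.float32)))
```

```text
at [ 541.  -293.1  217.9] [-179.8    0.2   13.3] shift [-1.4  2.5 57.9] rotv [-0.003  0.003  0.004]
[-33.2  10.4  83.4   0.   86.4  43.4]
134 [293, 222, 60, 58, 2562] [[529.0, -312.1, 135.7], [545.3, -296.4, 141.0], [559.3, -281.4, 142.9]] ((543.4961547851562, -296.95263671875), (35.1004638671875, 34.89132308959961), 4.718818187713623)
143 [173, 196, 31, 127, 2290] [[489.5, -234.0, 145.0], [527.2, -223.1, 151.4], [558.2, -213.1, 153.4]] ((522.074951171875, -223.08917236328125), (77.01237487792969, 10.215269088745117), 12.94736099243164)
```

View pics/w1.png

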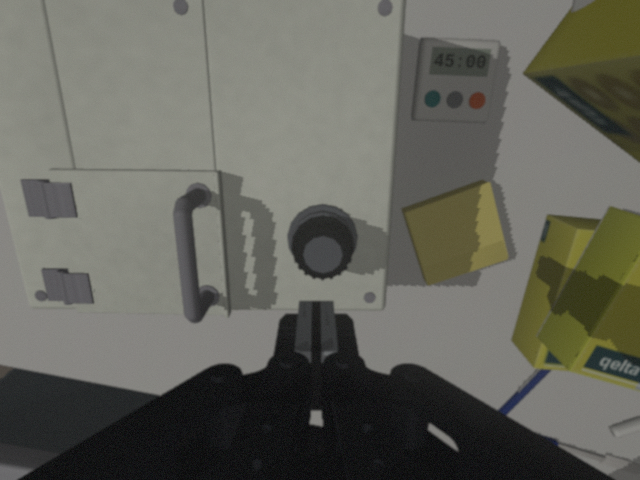

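The wrist view shows the plug top at (322,250), the pull bar at (186,255), the hinges at (50,200) and (66,285), and the timer and pad on the right. All of these agree with the top-view measurements, so I'm going down to the plug.

{"name": "jog_arm", "arguments": {
  "rows": [
    [[0,3,35],[0,0,0]],
    [[0,3,65],[0,0,0]],
    [[0,3,72],[0,0,0]],
    [[0,3,75],[0,0,0]],
    [[0,3,77],[0,0,0]],
    [[0,3,79],[0,0,0]],
    [[0,3,81],[0,0,0]],
    [[0,3,82],[0,0,0]],
    [[0,3,82],[0,0,0]]
  ],
  "grip": 0
}}

```text
time: 3.65
tool_pos: [543.7, -296.2, 139.9]
tcp_rot: [179.9, -0.1, 13.4]
ft_force: [1.5, 1.6, 4.9]
finger_gap: 0.2
grip_force: 2.5
```

{"name": "jog_arm", "arguments": {
  "rows": [
    [[-1,0,1],[0,0,0]],
    [[-1,0,2],[0,0,0]],
    [[-1,0,3],[0,0,0]],
    [[-1,0,4],[0,0,0]],
    [[-1,0,4],[0,0,0]],
    [[-1,0,4],[0,0,0]]
  ]
}}

```text
time: 4.25
tool_pos: [543.2, -296.4, 136.0]
tcp_rot: [179.9, -0.2, 13.4]
ft_force: [4.0, 0.8, 5.0]
finger_gap: -0.1
grip_force: 2.8
```

{"name": "jog_arm", "arguments": {
  "rows": [
    [[-1,0,1],[0,0,0]],
    [[-1,0,2],[0,0,0]],
    [[-1,0,3],[0,0,0]],
    [[-1,0,4],[0,0,0]],
    [[-1,0,4],[0,0,0]]
  ]
}}

```text
time: 4.75
tool_pos: [542.7, -296.8, 135.1]
tcp_rot: [179.8, -0.2, 13.4]
ft_force: [-3.5, 6.6, 24.7]
finger_gap: 0.1
grip_force: 12.0
```

{"name": "jog_arm", "arguments": {
  "rows": [
    [[0,0,-35],[0,0,0]],
    [[0,0,-70],[0,0,0]],
    [[-2,-40,-70],[0,0,0]],
    [[-5,-78,-70],[0,0,0]],
    [[-5,-78,-70],[0,0,0]],
    [[-5,-78,-70],[0,0,0]]
  ],
  "grip": 40
}}

```text
time: 5.35
tool_pos: [517.5, -221.0, 200.3]
tcp_rot: [180.0, 0.0, 13.5]
ft_force: [0.6, -0.5, -0.4]
finger_gap: 40.0
grip_force: 0.0
```

Run:
```python
from h import *
to([520,-222.3,131],13.1)
for n in("top","wrist"):
    s=r.sense();p,d=r.snapshot(n);W=cloud(n,d,s);Z=W[...,2]
    k=((Z>130)&(Z<160)&(np.hypot(W[...,0]-542,W[...,1]+296)<14));print(n,"plug top z",np.nanpercentile(Z[k],[5,50,95]).round(1),k.sum())
```

```text
at [ 517.5 -221.   200.3] [180.    0.   13.5] shift [ 2.2  1.8 69.3] rotv [0.    0.    0.006]
top plug top z nan 0
wrist plug top z [133.1 134.6 135.9] 1883
  return np.nanmean(a, axis, out=out, keepdims=keepdims)
```

Plug home, with its top at z 135. Next I grasp the pull.

{"name": "jog_arm", "arguments": {
  "rows": [
    [[2,1,35],[0,0,0]],
    [[2,1,55],[0,0,0]],
    [[2,1,69],[0,0,0]],
    [[2,1,69],[0,0,0]]
  ],
  "grip": 40
}}

```text
time: 5.85
tool_pos: [518.5, -222.0, 128.7]
tcp_rot: [-179.8, 0.2, 13.3]
ft_force: [-0.7, 0.1, -0.0]
finger_gap: 40.1
grip_force: 0.0
```

{"name": "jog_arm", "arguments": {
  "rows": [
    [[2,1,0],[0,0,0]],
    [[2,1,0],[0,0,0]],
    [[2,1,0],[0,0,0]],
    [[2,1,0],[0,0,0]],
    [[2,1,0],[0,0,0]]
  ],
  "grip": 5,
  "force": 30
}}

```text
time: 6.35
tool_pos: [523.0, -222.5, 132.2]
tcp_rot: [180.0, -0.1, 13.4]
ft_force: [3.0, 3.4, 0.0]
finger_gap: 8.5
grip_force: 30.1
```

{"name": "jog_arm", "arguments": {
  "rows": [
    [[0,-3.5,-8],[0,0,0]],
    [[0,-7.6,-15.9],[0,0,0]],
    [[0,-12.5,-23.3],[0,0,0]],
    [[0,-17.8,-30.3],[0,0,0]],
    [[0,-23.8,-36.7],[0,0,0]],
    [[0,-30.3,-42.6],[0,0,0]],
    [[0,-30.3,-42.6],[0,0,0]]
  ]
}}

```text
time: 7.05
tool_pos: [516.6, -194.7, 176.7]
tcp_rot: [179.7, -0.2, 13.4]
ft_force: [2.5, -5.6, 6.7]
finger_gap: 8.2
grip_force: 30.4
```

{"name": "jog_arm", "arguments": {
  "rows": [
    [[0,-14.5,-10],[0,0,0]],
    [[0,-30.5,-17.3],[0,0,0]],
    [[0,-47.6,-21.8],[0,0,0]],
    [[0,-56.3,-22.8],[0,0,0]],
    [[0,-65.1,-23.2],[0,0,0]],
    [[0,-73.8,-22.7],[0,0,0]],
    [[0,-82.6,-21.5],[0,0,0]],
    [[0,-90,-19.7],[0,0,0]],
    [[0,-97.4,-17.6],[0,0,0]],
    [[0,-97.4,-17.6],[0,0,0]]
  ]
}}

```text
time: 8.05
tool_pos: [494.1, -97.9, 193.2]
tcp_rot: [179.9, -0.2, 13.4]
ft_force: [5.6, 4.3, 5.7]
finger_gap: 8.6
grip_force: 32.8
```

```bash
cat > flap.py <<'E'
from h import *
c=np.array([565.,-207.5]);a=np.radians(13.1);X=np.array([np.cos(a),np.sin(a)]);Y=np.array([-np.sin(a),np.cos(a)])
import sys
p,d=r.snapshot("side");cv2.imwrite("pics/%s.png"%sys.argv[1],p);W=cloud("side",d)
L=np.dstack([(W[...,:2]-c)@X,(W[...,:2]-c)@Y,W[...,2]])
k=(L[...,0]>-92)&(L[...,0]<-8)&(L[...,1]>55)&(L[...,1]<125)&(L[...,2]>130)&(L[...,2]<215)
Q=L[k];print(len(Q))
for lo in range(130,215,17):
    q=Q[(Q[:,2]>lo)&(Q[:,2]<lo+17)];
    if len(q)>10: print(lo,len(q),np.percentile(q[:,1],[10,50,90]).round(1))
m=np.abs(Q[:,1]-np.median(Q[:,1]))<15
f=np.polyfit(Q[m][:,2],Q[m][:,1],1)
for _ in range(8):
    e=Q[:,1]-np.polyval(f,Q[:,2]);g=np.abs(e)<4;f=np.polyfit(Q[g][:,2],Q[g][:,1],1)
print("angle",90+np.degrees(np.arctan(f[0])),"y at z=113.5",np.polyval(f,113.5),g.sum())
E
python3 flap.py s2
```

```text
1477
130 277 [85.5 87.  88.4]
147 281 [85.7 87.1 88.6]
164 288 [86.  87.3 88.7]
181 299 [86.2 87.5 89.1]
198 332 [86.2 87.8 90.2]
angle 90.54050586206216 y at z=113.5 86.75778172874296 1444
```

View pics/s2.png

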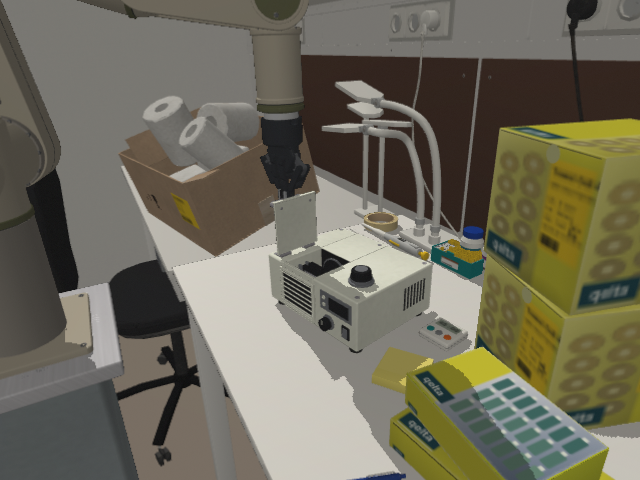

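The side view shows the flap standing upright at (296,225) and the bay open at (325,262). It measures 90.5°. I'm nudging it slightly further, then letting go and lifting away.

{"name": "jog_arm", "arguments": {
  "rows": [
    [[0,-2,0.5],[0,0,0]],
    [[0,-2,0.5],[0,0,0]]
  ]
}}

```text
time: 8.3
tool_pos: [493.8, -96.6, 192.7]
tcp_rot: [179.9, -0.2, 13.4]
ft_force: [5.2, 1.6, 6.1]
finger_gap: 8.8
grip_force: 32.8
```

{"name": "jog_arm", "arguments": {
  "rows": [
    [[0,0,0],[0,0,0]],
    [[0,0,0],[0,0,0]],
    [[0,0,0],[0,0,0]],
    [[0,0,-20],[0,0,0]],
    [[0,0,-45],[0,0,0]],
    [[0,0,-95],[0,0,0]],
    [[0,0,-110],[0,0,0]],
    [[0,0,-110],[0,0,0]]
  ],
  "grip": 18
}}

```text
time: 9.1
tool_pos: [493.4, -96.9, 304.5]
tcp_rot: [179.8, -0.3, 13.4]
ft_force: [-0.4, -0.3, -0.2]
finger_gap: 17.8
grip_force: 0.0
```

```bash
python3 flap.py s3
python3 - <<'E'
from h import *
to([560,-300,320],-76.9); print(np.round(r.sense()["joint_pos"],1))
p,d=r.snapshot("top");W=cloud("top",d);np.savez("top1.npz",p=p,d=d)
c=np.array([565.,-207.5]);a=np.radians(13.1);X=np.array([np.cos(a),np.sin(a)]);Y=np.array([-np.sin(a),np.cos(a)])
L=np.dstack([(W[...,:2]-c)@X,(W[...,:2]-c)@Y,W[...,2]])
k=(L[...,2]>96)&(L[...,2]<108)&(L[...,0]>-90)&(L[...,0]<-10)&(L[...,1]>-5)&(L[...,1]<66)
n,l,st,ce=cv2.connectedComponentsWithStats(k.astype(np.uint8))
for i in range(1,n):
    if st[i,4]>10: print(st[i].tolist(),np.nanmedian(L[l==i],0).round(1),np.nanmedian(W[l==i],0).round(1))
cv2.imwrite("pics/t1.png",cv2.resize(p[150:310,270:470],None,fx=3.5,fy=3.5))
E
```

```text
1492
130 266 [85.7 87.3 88.7]
147 282 [86.3 87.6 89.1]
164 299 [86.6 88.1 89.6]
181 293 [87.  88.4 90. ]
198 352 [ 87.6  89.1 113. ]
angle 91.38467095612455 y at z=113.5 86.64829333829105 1452
at [492.6 -96.7 301.9] [ 1.799e+02 -1.000e-01  1.340e+01] shift [ 18.5 213.4 -17.8] rotv [-0.    -0.002  1.576]
[-16.9  -9.   94.3  -0.   94.6  59.7]
```

View pics/t1.png

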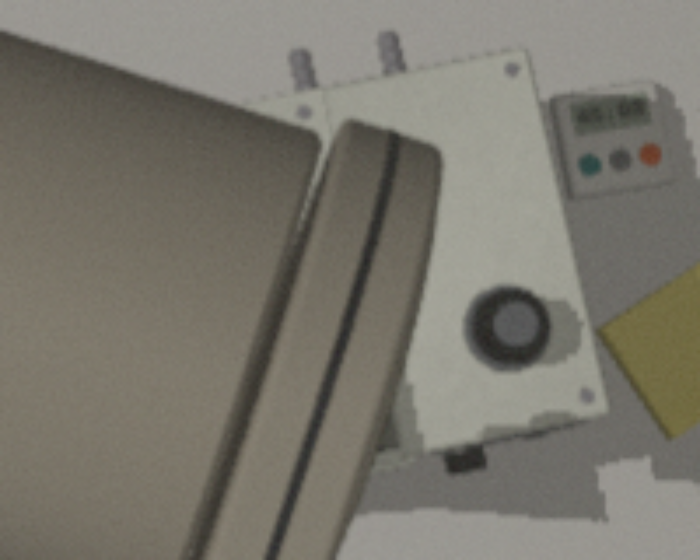

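The crop shows the arm hiding the bay, with the plug at (513,322). The flap is at 91.4° and released. Next I move right and turn for the filter.

{"name": "jog_arm", "arguments": {
  "rows": [
    [[-2,16,0],[0,0,0.145]],
    [[-4,31,0],[0,0,0.29]],
    [[-6,46,0],[0,0,0.435]],
    [[-7,62,0],[0,0,0.58]],
    [[-9,77,0],[0,0,0.725]],
    [[-11,92,0],[0,0,0.87]],
    [[-13,108,0],[0,0,1.015]],
    [[-15,123,0],[0,0,1.16]],
    [[-17,138,0],[0,0,1.305]],
    [[-18,153,0],[0,0,1.45]]
  ],
  "grip": 32
}}

```text
time: 10.2
tool_pos: [509.0, -249.5, 298.1]
tcp_rot: [179.8, 0.2, -70.0]
ft_force: [-1.5, -1.2, -0.4]
finger_gap: 31.9
grip_force: 0.0
```

{"name": "jog_arm", "arguments": {
  "rows": [
    [[0,0,0],[0,0,0.125]],
    [[0,0,0],[0,0,0.125]],
    [[0,0,0],[0,0,0.125]]
  ]
}}

```text
time: 10.5
tool_pos: [509.4, -248.9, 299.1]
tcp_rot: [179.9, 0.1, -76.6]
ft_force: [0.3, -0.2, 0.1]
finger_gap: 31.7
grip_force: 0.0
```

Run:
```python
from h import *
c=np.array([565.,-207.5]);a=np.radians(13.1);X=np.array([np.cos(a),np.sin(a)]);Y=np.array([-np.sin(a),np.cos(a)])
t=c-55*X+30*Y;print("tab expected",t.round(1));to([*t,200],-76.9);print(np.round(r.sense()["joint_pos"],1))
for n in("top","wrist"):
    s=r.sense();p,d=r.snapshot(n);W=cloud(n,d,s)
    L=np.dstack([(W[...,:2]-c)@X,(W[...,:2]-c)@Y,W[...,2]])
    k=(L[...,2]>97)&(L[...,2]<107)&(L[...,0]>-88)&(L[...,0]<-14)&(L[...,1]>-5)&(L[...,1]<66)
    m,l,st,ce=cv2.connectedComponentsWithStats(k.astype(np.uint8))
    for i in range(1,m):
        if st[i,4]>10: print(n,st[i].tolist(),np.nanpercentile(L[l==i],[3,50,97],axis=0).round(1).tolist(),np.nanmedian(W[l==i],0).round(1),cv2.minAreaRect(L[l==i][:,:2].astype(np.float32)))
    k=((L[...,2]>130)&(L[...,2]<145)&(np.abs(L[...,0]+45)<16)&(np.abs(L[...,1]+80)<18));
    if k.sum(): print("plug",np.nanmedian(L[k],0))
cv2.imwrite("pics/w3.png",p)
```

```text
tab expected [ 504.6 -190.7]
at [ 509.4 -248.9  299.1] [ 1.799e+02  1.000e-01 -7.660e+01] shift [-57.5  -9.   99.2] rotv [0.002 0.002 0.005]
[-31.2   1.5  84.6   0.   94.1 135.4]
top [346, 258, 17, 9, 85] [[-59.1, 20.1, 99.8], [-53.7, 34.2, 103.4], [-49.0, 46.9, 105.5]] [ 504.6 -185.9  103.4] ((-54.04047775268555, 32.46118927001953), (10.680498123168945, 30.668888092041016), 1.6767969131469727)
wrist [298, 244, 12, 40, 447] [[-56.0, 9.8, 99.5], [-51.5, 25.8, 103.4], [-46.0, 43.5, 105.1]] [ 509.3 -193.8  103.4] ((-51.03628921508789, 27.035755157470703), (36.51313781738281, 10.199599266052246), 89.61920166015625)
plug [-42.547262   -82.92595814 134.32077623]
```

View pics/w3.png

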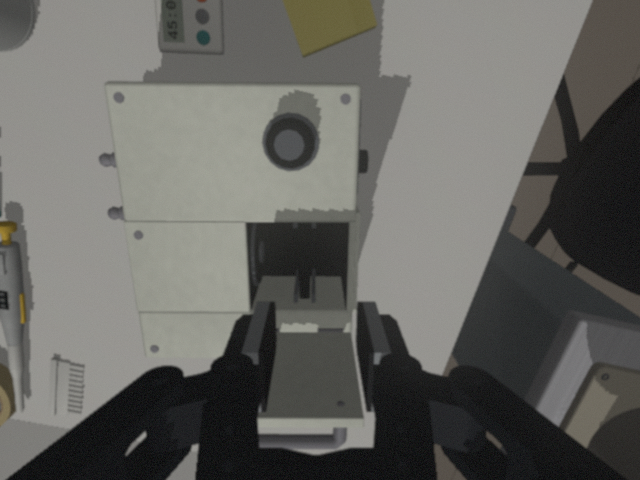

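The wrist view shows the bay with the filter tab at (304,264) and the plug at (290,145). The flap stands between the open fingers in the picture, but it is well below them. The tab is at cooler (-54, 30), top at z 104. Going in.

{"name": "jog_arm", "arguments": {
  "rows": [
    [[-30,-5,0],[0,0,0.005]],
    [[-57.5,-9.8,0],[0,0,0.005]],
    [[-57.5,-9.8,0],[0,0,0.005]],
    [[-57.5,-9.8,45],[0,0,0.005]],
    [[-57.5,-9.8,90],[0,0,0.005]],
    [[-57.5,-9.8,130],[0,0,0.005]],
    [[-57.5,-9.8,160],[0,0,0.005]],
    [[-57.5,-9.8,180],[0,0,0.005]],
    [[-57.5,-9.8,180],[0,0,0.005]]
  ]
}}

```text
time: 11.5
tool_pos: [503.9, -190.2, 117.1]
tcp_rot: [179.7, 0.2, -77.0]
ft_force: [-1.0, -0.6, 0.7]
finger_gap: 31.8
grip_force: 0.0
```

Run:
```python
from h import *
for i in range(3): to([505.3,-190.5,79],-76.9); r.snapshot("wrist")
s=r.sense();print(np.round(s["joint_pos"],1),np.round(s["ft_force"],1))
```

```text
at [ 503.9 -190.2  117.1] [179.7   0.2 -77. ] shift [ 0.7 -1.5 38.1] rotv [ 0.005  0.004 -0.002]
at [ 505.2 -190.8  119.5] [ 1.798e+02  1.000e-01 -7.710e+01] shift [-0.2 -0.2 40.5] rotv [ 0.003  0.002 -0.003]
at [ 506.4 -191.4  121.3] [180.    0.  -77.1] shift [-1.1  0.9 42.3] rotv [ 0.     0.    -0.003]
[-26.1   3.  101.6  -0.   75.3 141. ] [-0.1 -0.6 -0.6]
```

{"name": "jog_arm", "arguments": {
  "rows": [
    [[0,0,15],[0,0,0]],
    [[0,0,28],[0,0,0]],
    [[0,0,36],[0,0,0]],
    [[0,0,41],[0,0,0]],
    [[0,0,41],[0,0,0]]
  ]
}}

```text
time: 12.15
tool_pos: [505.6, -190.8, 78.7]
tcp_rot: [179.9, 0.1, -77.1]
ft_force: [-0.5, -0.3, 0.0]
finger_gap: 31.9
grip_force: 0.0
```

{"name": "jog_arm", "arguments": {
  "rows": [
    [[0,0,0],[0,0,0]],
    [[0,0,0],[0,0,0]],
    [[0,0,0],[0,0,0]],
    [[0,0,0],[0,0,0]],
    [[0,0,0],[0,0,0]]
  ],
  "grip": 4,
  "force": 35
}}

```text
time: 12.65
tool_pos: [506.8, -191.3, 80.5]
tcp_rot: [-180.0, -0.0, -77.1]
ft_force: [-0.2, 0.6, 2.6]
finger_gap: 9.4
grip_force: 36.3
```

{"name": "jog_arm", "arguments": {
  "rows": [
    [[0,0,-8],[0,0,0]],
    [[0,0,-20],[0,0,0]],
    [[0,0,-35],[0,0,0]],
    [[0,0,-50],[0,0,0]],
    [[0,0,-65],[0,0,0]],
    [[0,0,-80],[0,0,0]]
  ]
}}

```text
time: 13.25
tool_pos: [506.7, -191.3, 161.9]
tcp_rot: [-179.9, -0.0, -77.1]
ft_force: [0.6, 0.3, -0.7]
finger_gap: 9.3
grip_force: 35.8
```

{"name": "jog_arm", "arguments": {
  "rows": [
    [[0,0,-20],[0,0,0]],
    [[0,0,-45],[0,0,0]],
    [[0,0,-70],[0,0,0]],
    [[0,0,-95],[0,0,0]],
    [[0,0,-120],[0,0,0]],
    [[0,0,-140],[0,0,0]],
    [[0,0,-150],[0,0,0]],
    [[0,0,-150],[0,0,0]]
  ]
}}

```text
time: 14.05
tool_pos: [507.1, -191.5, 312.3]
tcp_rot: [-179.8, -0.1, -77.1]
ft_force: [-0.0, 0.4, -1.7]
finger_gap: 9.0
grip_force: 35.9
```

Run:
```python
from h import *
to([515,-280,310],-90); print(np.round(r.sense()["joint_pos"],1))
p,d=r.snapshot("side");cv2.imwrite("pics/s4.png",p[60:400,180:520])
```

```text
at [ 507.1 -191.5  312.3] [-1.798e+02 -1.000e-01 -7.710e+01] shift [88.1 12.1  2.4] rotv [-0.003 -0.002  0.225]
[-26.1  -2.8  87.5  -0.   95.2 141. ]
```

View pics/s4.png

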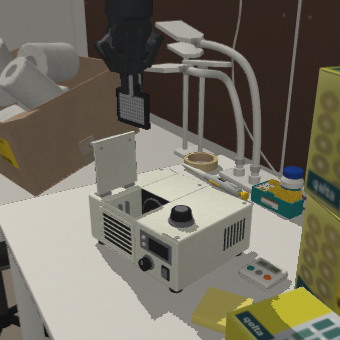

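The side crop shows the filter hanging upright in the gripper at (133,108), the flap upright at (116,163), and the plug down at (180,214). Now I turn it square to the bench.

{"name": "jog_arm", "arguments": {
  "rows": [
    [[12,2,0],[0,0,0]],
    [[26,4,0],[0,0,0]],
    [[40,6,0],[0,0,0.04]],
    [[54,8,0],[0,0,0.085]],
    [[68,10,0],[0,0,0.13]],
    [[80,11,0],[0,0,0.175]],
    [[86,12,0],[0,0,0.21]],
    [[88,12,0],[0,0,0.225]],
    [[88,12,0],[0,0,0.225]],
    [[88,12,0],[0,0,0.225]]
  ]
}}

```text
time: 15.1
tool_pos: [514.5, -279.2, 310.1]
tcp_rot: [-180.0, 0.0, -90.0]
ft_force: [-0.4, 0.1, -0.5]
finger_gap: 9.6
grip_force: 35.9
```

```bash
python3 flap.py s5
python3 - <<'E'
from h import *
print(np.round(r.sense()["joint_pos"],1))
for i in range(3): to([515,-280,310],-90); r.snapshot("wrist")
t=np.array(r.sense()["tool_pos"])
p,d=r.snapshot("side");W=cloud("side",d)
k=(np.abs(W[...,0]-t[0])<40)&(np.abs(W[...,1]-t[1])<44)&(W[...,2]<t[2]-5)&(W[...,2]>t[2]-60)
Q=W[k];C=np.median(Q,0);print(len(Q),Q.min(0),Q.max(0))
for _ in range(6):
    u,s,v=np.linalg.svd(Q-Q.mean(0),full_matrices=False);e=(Q-Q.mean(0))@v[2];Q=Q[np.abs(e)<max(4,0)]
n=v[2]*-np.sign(v[2][0]);print("normal",n.round(3),"yaw err",np.degrees(np.arctan2(n[1],n[0]))%180,len(Q))
p,d=r.snapshot("top");W=cloud("top",d)
k=(np.hypot(W[...,0]-541.5,W[...,1]+296)<13)&(W[...,2]<150);print("plug",np.nanmedian(W[k][:,2]) if k.any() else None)
E
```

```text
1488
130 278 [85.9 87.2 88.7]
147 282 [86.3 87.6 89. ]
164 290 [86.9 88.2 89.7]
181 297 [87.  88.6 89.8]
198 341 [ 87.7  89.1 111.9]
angle 91.4311391687588 y at z=113.5 86.64152562945219 1451
[-33.5   4.1  80.7   0.   95.2 146.5]
at [ 514.4 -279.1  310.1] [-180.    0.  -90.] shift [ 0.9 -0.6  0.1] rotv [-0.     0.     0.001]
at [ 514.5 -279.1  310.2] [-180.   -0.  -90.] shift [ 0.9 -0.5  0.2] rotv [-0.    -0.     0.001]
at [ 514.5 -279.1  310.2] [-180.   -0.  -90.] shift [ 0.9 -0.5  0.2] rotv [-0. -0.  0.]
839 [ 508.65324699 -322.66411656  260.35709853] [ 519.90209571 -240.80064124  305.13429943]
normal [-0.999 -0.008  0.031] yaw err 0.4564853540907734 781
plug None
```

View pics/s5.png

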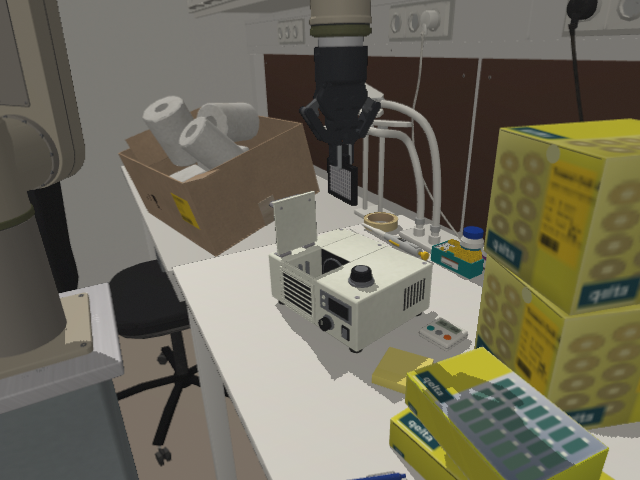

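The side view shows the filter upright at (342,183), square to the bench to within 0.5° and about 150 mm above the deck. The flap is at 91° and the plug is still home at (361,275). Everything is still, so I'm handing in.

{"name": "jog_arm", "arguments": {
  "rows": [
    [[0,0,0],[0,0,0]],
    [[0,0,0],[0,0,0]],
    [[0,0,0],[0,0,0]],
    [[0,0,0],[0,0,0]],
    [[0,0,0],[0,0,0]]
  ]
}}

```text
time: 15.9
tool_pos: [514.3, -279.6, 310.0]
tcp_rot: [180.0, 0.0, -90.0]
ft_force: [-0.5, 0.4, -0.9]
finger_gap: 9.3
grip_force: 35.9
```

```bash
python3 -c "
from bench import r
print(r.hand_in())"
```

```text
the job is handed in; nothing more can be done
None
```

The job is handed in at about 16 s: I pushed the plug home, opened the flap to about 91° and left it so, and the gripper holds the filter upright about 150 mm above the cooler, square to the bench front within 0.5°; vial, pad and timer were not touched.

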